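Shut the tall specimen jar and open the wide one

ROBOT

A 6-joint arm with a two-finger parallel gripper is mounted at the origin on the work surface. World frame = base frame: x ahead of the robot, y to its left, z up, the work surface at z = 0. Lengths are in m, angles in rad, forces in N, time in s.
With the tool pointing down it reaches from about 0.3 to 0.875 m from the base axis. Payload 6.4 kg.
Tool frame: the origin (TCP) lies at the very end of the fingers, on their centre line; the grasp point (between the pads) lies 19 mm behind it; x points along the fingers, y is the direction in which the jaws open and shut, and the axes are right-handed (so a half turn about x gives the same grasp; the last joint's range is limited). The gripper opens to 85 mm and grips with 20 to 120 N. Pads are 22 mm wide; open, the fingers measure 114 mm over their backs; the gripper's body (76 mm by 85 mm) begins 54 mm behind the grasp point. The pads swing forward as they close: fully open they stand 13 mm farther back than shut.
Start: joints at [-1.317, 0.181, 1.607, -0, 1.354, -0.206], TCP at [0.255, -0.515, 0.231] pointing down, gripper open.
Joint ranges: [-2.99, 2.99], [-0.89, 2.07], [0.3, 2.58], [-1.14, 4.28], [0, 2.63], [-3.12, 3.12]. Speed limits (rad/s): [2.57, 2.57, 3.01, 3.14, 3.14, 3.14].

INTERFACE

Orientations are given as a unit quaternion [w, x, y, z].
In Python, from bench import status, optics, hand_in gives the robot as it stands. The module is installed in compiled form; this text tells all that it offers.
- The arm moves only by the shell command python3 -m jog 'ROWS'. ROWS is JSON, one flat list of numbers, 5 for each row, row after row: the shift along the tool's x, y, z in mm, then the turn about the tool's x in degrees, then the opening in per cent of the stroke, from 0 (shut) to 100 (fully open). In form: [tx, ty, tz, yaw, gripper, tx, ty, tz, yaw, gripper, ...]. A call has exactly 5 rows; each row is the pose to reach, as a shift and turn from the pose commanded when the call began, along the tool's axes at that moment; what a row does not reach only later rows make up. A row lasts 1/10 s, in which the tool goes at most 50 mm and 8.59 degrees, less where a joint would pass 70% of its speed; a pose out of reach is approached as far as the arm can. A call with a gripper value outside its range is refused whole. The fingers move at their own pace and stop on an object; the grip force is fixed at half the most. Time passes only in rows, so rows that repeat a pose let the fingers close, or fill a call up. It gives the time, the measured TCP pose, the force and the opening at its end, in the units of the state.
- status.get_obs(): the state, without advancing time (a new reading comes with each control period).
- optics.camera(name): name is "side" or "top" or "wrist"; returns the picture (420x560x3 uint8, red, green, blue); there is no depth.
- optics.get_calibration(name): a dict with "vertical_fov" (degrees; the focal length in pixels is half the picture's height over the tangent of half this angle, whatever the lens; pixels are square), "cx", "cy" (the principal point, pixels), "extrinsics" (4x4, takes a point from camera to world coordinates). Camera axes: x right, y up, looking along -z (the intrinsics and any distortion apply to the point x, -y, -z); pixel columns grow to the right and rows downward; lengths in m; the calibration is good to about 2 mm. A picture is of the moment at which its call begins: read the wrist's pose just before it. get_calibration takes no time and is no camera call; for the wrist camera it gives the pose at the moment of the call.
- hand_in(): hands the job in, once; it reports no verdict.
The state is a dict: "time_s": time; "q": joint angles; "dq": joint speeds; "joint_efforts": joint torques, N m; "eef_pos": TCP position; "eef_rot": TCP orientation; "wrist_force": force on the tool from outside, world axes, zero at the start; "torque": the same for the moment, N m; "opening": opening from 0.0 (shut) to 1.0 (fully open).
Only numpy, scipy, OpenCV 4.12 (cv2) and the standard library are available. Lean on these libraries where they do the work, as an engineer would, in place of code of your own. Each camera call takes 0.05 s, during which the arm holds its last target. There are 200 camera calls.

TASK

At the microscope bench we are done with the twig and the shells are next: press the raised lid of the tall jar fully home, and pull the lid of the wide squat jar straight up until it snaps into its raised position. Leave the lid of the small narrow jar up as it is.

Things in the scene. Friction and masses are not known exactly. Their poses are not given: they have to be found in the camera images.
- tall_lid_mid (a point): Tall narrow jar (twig inside), clear, fixed on a black suction foot, body 32 mm wide. Its grey lid, 36 mm in diameter, 22 mm tall, slides 14 mm straight up and down; a detent (about 7 N) snaps it home or raised. Point: centre of the lid, 11 mm below its top, moving with it; 119 mm above the bench when home, 133 mm raised. Starts raised.
- wide_lid_mid (a point): Wide squat jar (shells inside), clear, fixed on a black suction foot, body 46 mm wide. Its grey lid, 50 mm in diameter, 22 mm tall, slides 14 mm straight up and down; a detent (about 7 N) snaps it home or raised. Point: centre of the lid, 11 mm below its top, moving with it; 69 mm above the bench when home, 83 mm raised. Starts home.
- small_lid_mid (a point): Small narrow jar (seed inside), a bystander, clear, fixed on a black suction foot, body 32 mm wide. Its grey lid, 36 mm in diameter, 22 mm tall, slides 14 mm straight up and down; a detent (about 7 N) snaps it home or raised. Point: centre of the lid, 11 mm below its top, moving with it; 69 mm above the bench when home, 83 mm raised. Starts raised and stays so.

How it is judged:
By the outcome, as a careful person would: the job done as asked, in the order asked, and still so for the second after the job is handed in, with the robot touching nothing.
It also fails if it takes over 38 s, if anything falls off the work surface, if the arm or the gripper's body presses on something with over 40 N, if the wrist force passes 120 N, or if a joint passes its speed limit or range.

## Working session

There is one attempt and no reset: what is moved stays moved. The work goes in short steps, Python scripts to look and compute and a shell command to move; the robot and the scene stay as the last step left them, time stands still between calls to the robot, and variables do not carry over. Pictures are saved under pics/ and viewed, on a budget of 10 in all, crops included, one or two more only if the job needs it, and the job is handed in when it is done.

```bash
mkdir -p pics; python3 - <<'E'
from bench import status, optics
import cv2
print(status.get_obs())
for n in("side","top"):
    print(n,optics.get_calibration(n)); cv2.imwrite(f"pics/{n}0.png",cv2.resize(optics.camera(n)[:,:,::-1],(800,600),interpolation=cv2.INTER_CUBIC))
E
```

```text
{'time_s': 0.0, 'q': array([-1.31730057e+00,  1.81545310e-01,  1.60803013e+00, -1.77238914e-06,
        1.35384398e+00, -2.06337441e-01]), 'dq': array([ 9.36709127e-05, -1.21559784e-03, -1.67457395e-04, -1.89098134e-03,
       -9.79346955e-05,  3.46654043e-04]), 'joint_efforts': array([ 1.16133670e-03, -4.44878161e+01, -3.51331401e+01, -2.08940000e-04,
        9.22381558e-03, -2.83332355e-05]), 'eef_pos': array([ 0.25503203, -0.51470323,  0.23037109]), 'eef_rot': array([-0.16050143, -0.6884834 , -0.16179276,  0.68851507]), 'wrist_force': array([-0.25199345, -0.67999965, -0.53712188]), 'torque': array([ 0.0199358 ,  0.05483   , -0.01258367]), 'opening': 1.0035321561708916}
side {'vertical_fov': 49.500802439250876, 'cx': 277.2142207935144, 'cy': 213.1756908540138, 'extrinsics': array([[-9.95640264e-01,  4.31552075e-02, -8.26927658e-02,
         4.97299895e-01],
       [-9.32730643e-02, -4.67994774e-01,  8.78795214e-01,
         6.12864898e-01],
       [-7.75192401e-04,  8.82676906e-01,  4.69979658e-01,
         4.80826277e-01],
       [ 0.00000000e+00,  0.00000000e+00,  0.00000000e+00,
         1.00000000e+00]])}
top {'vertical_fov': 44.08205195627549, 'cx': 283.2683956025416, 'cy': 212.6289026159177, 'extrinsics': array([[ 2.52828544e-02,  9.81466000e-01, -1.89961226e-01,
         3.90049580e-01],
       [-9.99680203e-01,  2.47236893e-02, -5.31323458e-03,
         1.46038984e-02],
       [-5.18216752e-04,  1.90034811e-01,  9.81777216e-01,
         1.03622456e+00],
       [ 0.00000000e+00,  0.00000000e+00,  0.00000000e+00,
         1.00000000e+00]])}
```

View pics/side0.png

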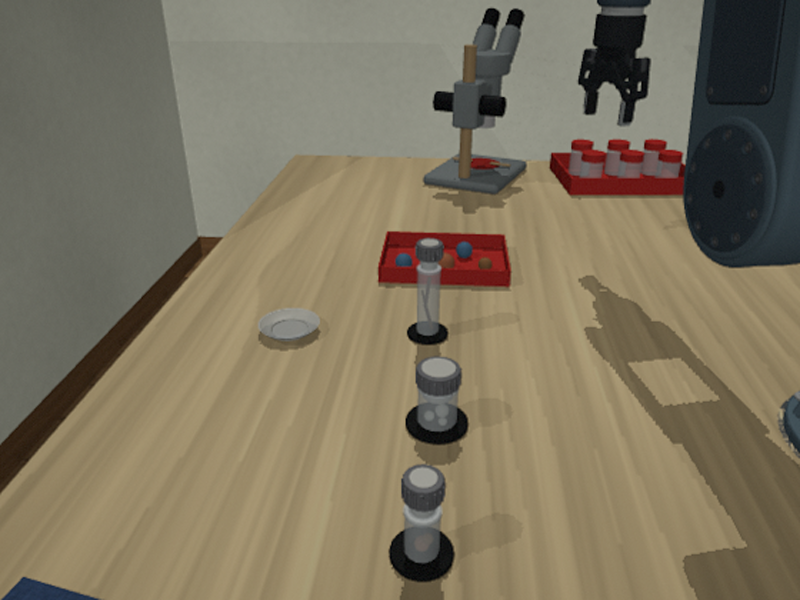

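View pics/top0.png

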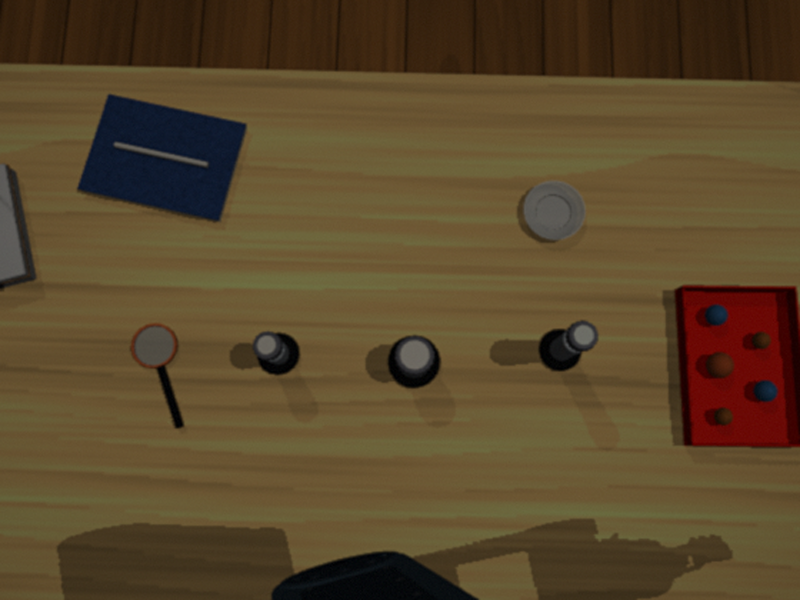

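Side picture (800 px wide): tall lid top at about (430,244), wide lid top (439,368), small lid top (424,478). Top picture: tall (583,336), wide (415,356), small (267,346). I'll project each onto its known lid-top height.

```bash
cat > h.py <<'E'
import numpy as np
from bench import status, optics
from scipy.spatial.transform import Rotation as R
def hit(name,u,v,z,cal=None):
    c=cal or optics.get_calibration(name); f=210/np.tan(np.radians(c["vertical_fov"]/2)); E=c["extrinsics"]
    d=E[:3,:3]@np.array([(u-c["cx"])/f,-(v-c["cy"])/f,-1]); o=E[:3,3]
    return o+d*(z-o[2])/d[2]
def rel(p,yaw=None):
    """tool-frame shift in mm from current pose to world TCP p"""
    s=status.get_obs(); q=s["eef_rot"]; r=R.from_quat([q[1],q[2],q[3],q[0]])
    return r.inv().apply(np.array(p)-s["eef_pos"])*1000
def axes():
    q=status.get_obs()["eef_rot"]; return R.from_quat([q[1],q[2],q[3],q[0]]).as_matrix()
E
python3 - <<'E'
from h import *
k=.7
for n,t,s,z in(("tall",(583,336),(430,244),.144),("wide",(415,356),(439,368),.080),("small",(267,346),(424,478),.094)):
    print(n,hit("top",t[0]*k,t[1]*k,z).round(4),hit("side",s[0]*k,s[1]*k,z).round(4))
print(axes().round(3)); 
E
```

```text
tall [ 0.5282 -0.1984  0.144 ] [ 0.5274 -0.1922  0.144 ]
wide [0.5064 0.0046 0.08  ] [0.5065 0.0079 0.08  ]
small [0.5128 0.1946 0.094 ] [0.5129 0.1971 0.094 ]
[[-0.     0.444 -0.896]
 [ 0.001 -0.896 -0.444]
 [-1.    -0.002 -0.   ]]
```

```bash
python3 - <<'E'
from h import *
for p in ((.528,-.195,.200),(.528,-.195,.128),(.5065,.006,.2),(.5065,.006,.047)): print(rel(p).round(1))
E
```

```text
[  30.9 -165.4 -386.5]
[ 102.9 -165.3 -386.5]
[  31.2 -355.1 -456.4]
[ 184.2 -354.8 -456.4]
```

```bash
python3 -m jog '[3,-17,-39,0,0, 6,-34,-78,0,0, 9,-51,-117,0,0, 12,-68,-156,0,0, 15,-85,-195,0,0]'; python3 -c "
from h import *
print(rel((.528,-.195,.200)).round(1))"
```

```text
time_s: 0.6
eef_pos: [0.3929, -0.351, 0.2158]
eef_rot: [-0.161, -0.688, -0.161, 0.689]
wrist_force: [-0.3, -0.9, -0.4]
opening: 0.145
[  15.9  -79.9 -190.3]
```

```bash
python3 -m jog '[3,-16,-38,0,0, 6,-32,-76,0,0, 10,-48,-114,0,0, 13,-64,-152,0,0, 16,-80,-190,0,0]'; python3 -m jog '[0,0,0,0,0,0,0,0,0,0,0,0,0,0,0,0,0,0,0,0,0,0,0,0,0]'; python3 - <<'E'
from h import *
import cv2
print(rel((.528,-.195,.200)).round(1))
c=optics.get_calibration("wrist"); im=optics.camera("wrist"); im2=optics.camera("side")
cv2.imwrite("pics/w1.png",im[:,:,::-1])
cv2.imwrite("pics/s1.png",cv2.resize(im2[60:360,200:500][:,:,::-1],(600,600)))
import pickle; pickle.dump(c,open("c.pkl","wb"))
E
```

```text
time_s: 1.1
eef_pos: [0.5276, -0.1949, 0.1998]
eef_rot: [-0.161, -0.688, -0.161, 0.689]
wrist_force: [1.4, 0.1, -0.5]
opening: -0.006
time_s: 1.6
eef_pos: [0.5265, -0.1976, 0.2004]
eef_rot: [0.161, 0.689, 0.16, -0.689]
wrist_force: [-0.3, -0.2, -0.4]
opening: -0.0
[ 0.4 -1.7 -2.6]
```

View pics/w1.png

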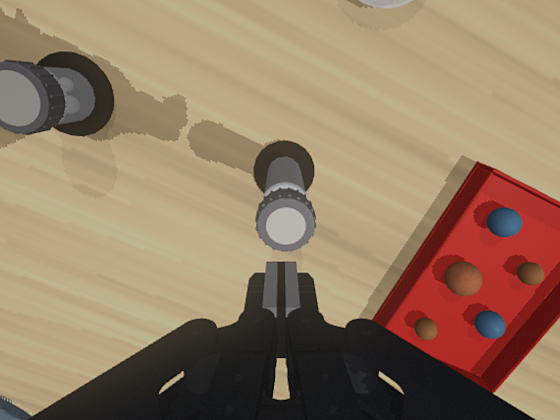

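View pics/s1.png

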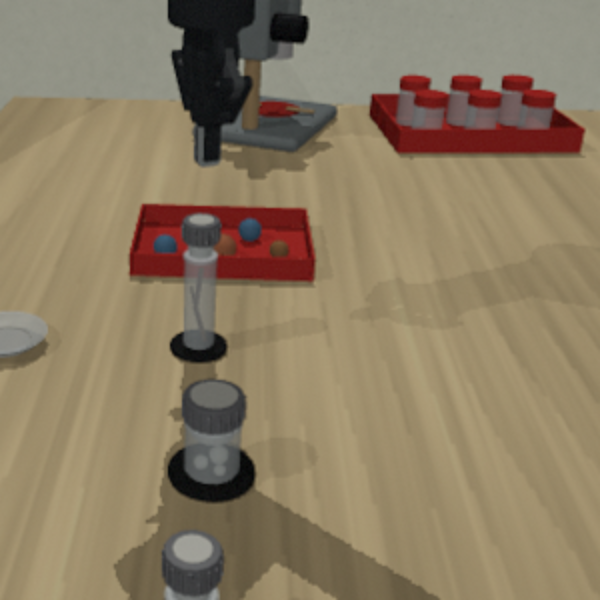

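The wrist view shows the tall lid top centred at (286,226), with the shut fingertips just below it at (281,263). The side crop shows the fingertip above the lid. I'll compare the wrist estimate of the lid with the earlier ones.

```bash
python3 - <<'E'
from h import *
import pickle; c=pickle.load(open("c.pkl","rb"))
p=hit("wrist",286,226,.144,c); print(p,rel((p[0],p[1],.128)))
w=hit("wrist",16,97,.080,c); print(w)
# where does the tip project (check of hand-eye) 
f=210/np.tan(np.radians(c["vertical_fov"]/2));E=c["extrinsics"]
q=np.linalg.inv(E)@np.r_[status.get_obs()["eef_pos"],1]; print(c["cx"]+f*q[0]/-q[2],c["cy"]+f*q[1]/q[2])
E
```

```text
[ 0.52870682 -0.20042079  0.144     ] [72.416097    3.65791808 -0.53758567]
[0.50907651 0.00177189 0.08      ]
279.6754472185996 274.7078267490071
```

```bash
python3 -m jog '[20,0,-2,0,0, 35,0,-2,0,0, 45,0,-2,0,0, 50,0,-2,0,0, 53,0,-2,0,0]'; python3 -m jog '[2,0,0,0,0, 4,0,0,0,0, 6,0,0,0,0, 7,0,0,0,0, 7,0,0,0,0]'
```

```text
time_s: 2.2
eef_pos: [0.5285, -0.1957, 0.1467]
eef_rot: [-0.161, -0.688, -0.161, 0.689]
wrist_force: [0.6, 0.2, -0.1]
opening: 0.005
time_s: 2.7
eef_pos: [0.5291, -0.1959, 0.1409]
eef_rot: [0.161, 0.689, 0.161, -0.688]
wrist_force: [-0.8, 0.4, 4.4]
opening: -0.004
```

```bash
python3 -m jog '[2,0,0,0,0, 4,0,0,0,0, 6,0,0,0,0, 8,0,0,0,0, 9,0,0,0,0]';python3 -m jog '[0.5,0,0,0,0, 1,0,0,0,0, 1,0,0,0,0, 1,0,0,0,0, 1,0,0,0,0]'
```

```text
time_s: 3.2
eef_pos: [0.5284, -0.1955, 0.1306]
eef_rot: [-0.161, -0.688, -0.161, 0.689]
wrist_force: [-0.2, -0.4, 0.7]
opening: 0.002
time_s: 3.7
eef_pos: [0.5288, -0.1957, 0.1304]
eef_rot: [0.161, 0.689, 0.161, -0.688]
wrist_force: [0.2, -0.2, 0.0]
opening: 0.001
```

The detent gave way and the force dropped to about zero. I'll press further until it stops firmly.

```bash
python3 -m jog '[1,0,0,0,0, 2,0,0,0,0, 3,0,0,0,0, 3,0,0,0,0, 3,0,0,0,0]'
```

```text
time_s: 4.2
eef_pos: [0.5291, -0.1958, 0.1296]
eef_rot: [0.162, 0.689, 0.161, -0.688]
wrist_force: [-6.0, 3.1, 17.0]
opening: 0.0
```

```bash
python3 -m jog '[-15,0,0,0,0, -40,0,0,0,0, -60,-5,-2,0,0, -60,-45,-17,0,30, -60,-85,-31,0,60]'; python3 -m jog '[0,-35,-13,0,100, 0,-70,-26,0,100, 0,-95,-35,0,100, 0,-105,-39,0,100, 0,-105,-39,0,100]'; python3 - <<'E'
from h import *
import cv2,pickle
print(status.get_obs()["eef_pos"],status.get_obs()["opening"])
c=optics.get_calibration("wrist"); im=optics.camera("wrist"); im2=optics.camera("side")
cv2.imwrite("pics/w2.png",im[:,:,::-1])
cv2.imwrite("pics/s2.png",cv2.resize(im2[100:400,200:500][:,:,::-1],(600,600)))
pickle.dump(c,open("c.pkl","wb"))
E
```

```text
time_s: 4.7
eef_pos: [0.5195, -0.1058, 0.1888]
eef_rot: [0.161, 0.69, 0.16, -0.688]
wrist_force: [0.4, -0.7, -1.1]
opening: 0.328
time_s: 5.2
eef_pos: [0.5073, 0.0066, 0.1877]
eef_rot: [0.162, 0.689, 0.162, -0.688]
wrist_force: [-0.2, -0.7, -0.3]
opening: 0.996
[0.50725524 0.00661596 0.18770048] 0.9964579730436793
```

View pics/w2.png

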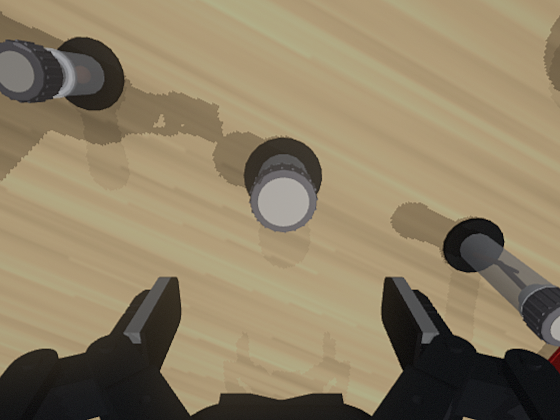

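View pics/s2.png

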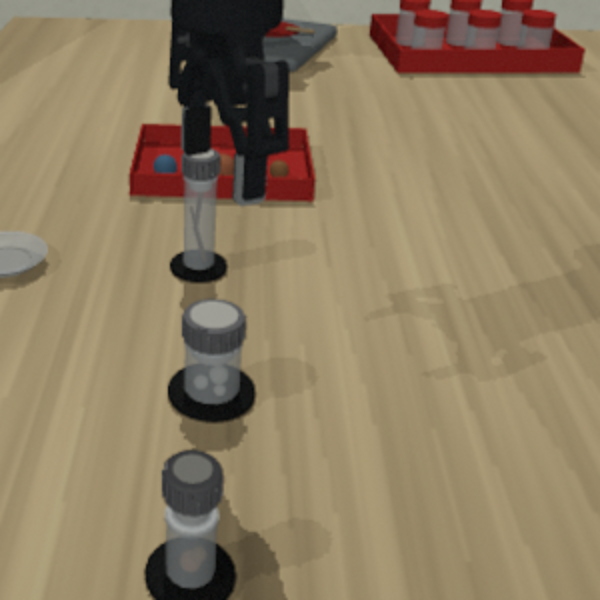

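The wrist view shows the wide lid top at (284,202), with the open jaws centred on column 281. In the side crop the tall lid now sits lower, at its home position.

```bash
python3 - <<'E'
from h import *
import pickle; c=pickle.load(open("c.pkl","rb"))
p=hit("wrist",284,202,.080,c); print(p,rel((p[0],p[1],.047)), rel((.507,.005,.047)), hit("wrist",16,72,.094,c))
E
```

```text
[0.50750004 0.00361696 0.08      ] [140.5845203    1.00926613   0.67027166] [140.58330911  -0.45201546   0.50447952] [0.5134326  0.19277888 0.094     ]
```

Already centred, so I'll go straight down.

```bash
python3 -m jog '[25,1,0,0,100, 55,1,0,0,100, 85,1,0,0,100, 105,1,0,0,100, 115,1,0,0,100]'; python3 -m jog '[8,0,0,0,100, 16,0,0,0,100, 22,0,0,0,100, 25,0,0,0,100, 25,0,0,0,100]'
```

```text
time_s: 5.8
eef_pos: [0.5066, 0.0035, 0.0702]
eef_rot: [-0.16, -0.688, -0.161, 0.69]
wrist_force: [-0.3, 0.5, -0.4]
opening: 1.0
time_s: 6.3
eef_pos: [0.5077, 0.0048, 0.0473]
eef_rot: [0.161, 0.688, 0.161, -0.688]
wrist_force: [0.2, 0.9, 0.8]
opening: 0.999
```

```bash
python3 -m jog '[0,0,0,0,60, 0,0,0,0,55, 0,0,0,0,50, 0,0,0,0,45, 0,0,0,0,40]';  python3 -m jog '[0,0,0,0,40, 0,0,0,0,40, 0,0,0,0,40, 0,0,0,0,40, 0,0,0,0,40]'
```

```text
time_s: 6.8
eef_pos: [0.5079, 0.0049, 0.048]
eef_rot: [0.161, 0.689, 0.161, -0.688]
wrist_force: [-1.6, 1.6, 4.6]
opening: 0.571
time_s: 7.3
eef_pos: [0.5079, 0.005, 0.048]
eef_rot: [0.161, 0.689, 0.161, -0.688]
wrist_force: [-2.2, 1.3, 5.0]
opening: 0.572
```

Gripped at about 49 mm. Now pull straight up.

```bash
python3 -m jog '[-2,0,0,0,30, -4,0,0,0,30, -6,0,0,0,30, -8,0,0,0,30, -10,0,0,0,30]';  python3 -m jog '[-2,0,0,0,30, -3,0,0,0,30, -4,0,0,0,30, -4,0,0,0,30, -4,0,0,0,30]'
```

```text
time_s: 7.8
eef_pos: [0.5078, 0.0049, 0.0577]
eef_rot: [0.161, 0.689, 0.161, -0.688]
wrist_force: [1.2, 2.5, 0.6]
opening: 0.568
time_s: 8.3
eef_pos: [0.5078, 0.0049, 0.0618]
eef_rot: [0.161, 0.689, 0.161, -0.688]
wrist_force: [-0.4, 4.0, 6.5]
opening: 0.568
```

```bash
python3 -m jog '[-0.5,0,0,0,30, -1,0,0,0,30, -1.5,0,0,0,30, -2,0,0,0,30, -2,0,0,0,30]'
```

```text
time_s: 8.8
eef_pos: [0.5078, 0.0049, 0.0625]
eef_rot: [0.161, 0.689, 0.161, -0.688]
wrist_force: [4.9, 4.8, -5.3]
opening: 0.567
```

The lid has travelled 14.5 mm and is now against its upper stop. Release, back off and check.

```bash
python3 -m jog '[0,0,0,0,60, 0,0,0,0,70, 0,0,0,0,85, 0,0,0,0,100, 0,0,0,0,100]'; python3 -m jog '[0,0,0,0,100, -10,0,0,0,100, -30,0,0,0,100, -70,0,0,0,100, -110,0,0,0,100]'; python3 -m jog '[-20,0,40,0,100, -20,0,80,0,100, -20,0,100,0,100, -20,0,100,0,100, -20,0,100,0,100]'; python3 - <<'E'
from h import *
import cv2
print(status.get_obs()["wrist_force"])
im2=optics.camera("side")
cv2.imwrite("pics/s3.png",cv2.resize(im2[100:400,200:500][:,:,::-1],(600,600)))
E
```

```text
time_s: 9.3
eef_pos: [0.5076, 0.0046, 0.0633]
eef_rot: [-0.161, -0.688, -0.161, 0.689]
wrist_force: [-0.0, -0.4, 0.1]
opening: 0.997
time_s: 9.8
eef_pos: [0.507, 0.0049, 0.1746]
eef_rot: [-0.161, -0.688, -0.161, 0.689]
wrist_force: [1.2, 0.1, 0.8]
opening: 0.998
time_s: 10.3
eef_pos: [0.4186, -0.0398, 0.1942]
eef_rot: [0.161, 0.689, 0.16, -0.688]
wrist_force: [-0.2, -1.0, 0.2]
opening: 0.999
[-0.19691682 -0.98642611  0.18820826]
```

View pics/s3.png

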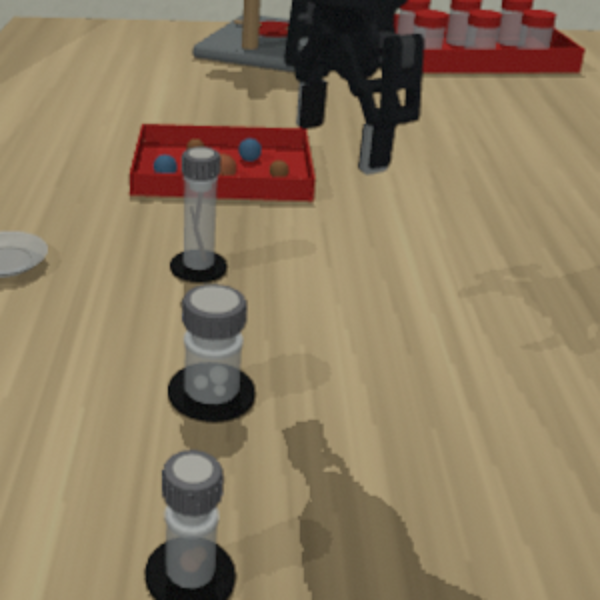

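The wide lid now stands raised, with its neck band visible. The tall lid top has dropped about 6 px, as a 14 mm travel should show, and the small lid is unchanged.

```bash
python3 -c "
from bench import hand_in
print(hand_in())"
```

```text
the job is handed in; nothing more can be done
None
```

Both lids are where you asked, done in your order. I handed the job in at about 10.4 s of the 38 s allowed, with the gripper open and clear of everything.

- **Tall jar:** I pressed the lid down with shut fingertips. The detent gave way, and the lid stopped firmly at 0.130 m with about 17 N, which is its home height. In the side view it sits about 6 px lower, which fits 14 mm of travel.
- **Wide jar:** I gripped the lid at about 49 mm and pulled it straight up 14.5 mm, to its upper stop. After I let go, the last side picture shows it still raised, with its neck band visible.
- **Small jar:** I did not touch it; its lid is at the same pixel position as at the start.

The camera estimates of the lid positions disagreed by up to 8 mm in y. That was within the clearance for both moves, and no check failed.

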